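Seal the caddies and set the failed one aside

TASK

Seal the three small steel caddies in the wooden tray: press the button in each lid gently all the way down, feeling for the snap as its spring goes over. A lid whose button goes down soft, without a snap, has a broken seal: stand that caddy upright on the chopping board to be used up first, and leave the sealed ones in the tray and everything else alone. Go easy: pushing a button hard (more than about 18 N) breaks the lid.

Things in the scene. Friction and masses are not known exactly. Their poses are not given: they have to be found in the camera images.
- tray: Low wooden tray, 320 x 88 x 18 mm, with three round wells 8 mm deep and 61 mm wide, 110 mm apart along its y axis; fixed to the worktop. Origin at the centre of its underside, y to its left end. In each well, with about 2 mm play, stands a small steel caddy (three alike, far smaller than the big canisters along the wall): the things to work on.
- well_left (a point): Centre of the floor of the tray's left well (its +y end), 10 mm above the worktop: where the foot of that caddy stands. Caddy: round steel body 56 mm wide, 74 mm tall; over its top a ribbed grey screw lid 60 mm wide, 22 mm tall, with a white push button 33 mm wide in its middle; about 0.3 kg. Grip the ribbed lid from above about 82 mm above the foot; it holds fast when pressed or lifted.
- well_middle (a point): As well_left, for the middle well. The lids are screwed on more or less far: measured from the well floor, the top of a button that is up stands at 103 to 112 mm, the ribbed lid's lower edge at 69 to 77 mm. Strokes differ too, 6 to 7.5 mm to a firm stop; a button that is down still stands 2 mm or more proud of the lid. Which lids are good cannot be seen, before or after: both kinds stay down.
- well_right (a point): As well_left, for the right well (-y end). How lids feel: a good button's push grows to 8 to 11 N in the first 2 to 3 mm, then gives way and falls to nothing by 5 to 7 mm, where its spring goes over and pulls it down by itself to stay; let go before that, it comes back up. A bad one has no spring: a light, even drag of about 3 N up to the stop, where the push rises at once; it stays where left.
- board: Striped wooden chopping board, 330 x 210 x 22 mm, lying flat on the worktop to the right, fixed in place. Origin at the centre of its underside; x along its 210 mm side, y along its 330 mm side; its top is 22 mm above its origin. It is empty.
- pepper_mill: Dark wooden pepper mill, 58 mm wide, 160 mm tall, standing behind the tray; not part of the job, to be left alone. Origin at the centre of its underside.
- egg_timer: Round wind-up kitchen timer, 65 mm wide, 52 mm tall, behind the tray; not part of the job, to be left alone. Origin at the centre of its underside.
- spice_jar: Glass spice jar with a dark cap, 41 mm wide, 105 mm tall, behind the right end of the tray; not part of the job, to be left alone. Origin at the centre of its underside.
- peeler: Vegetable peeler, 170 x 25 x 18 mm, lying to the left, near the front edge; not part of the job, to be left alone. Origin at the centre of its underside.
- salt_shaker: Salt shaker, 44 mm wide, 90 mm tall, behind the tray on the left; not part of the job, to be left alone. Origin at the centre of its underside.

How it is judged:
By the outcome, as a careful person would: the job done as asked, in the order asked, and still so for the second after the job is handed in, with the robot touching nothing.
It also fails if it takes over 72 s, if anything falls off the work surface, if the arm or the gripper's body presses on something with over 40 N, if the wrist force passes 120 N, or if a joint passes its speed limit or range.

ROBOT

A 7-joint arm with a two-finger parallel gripper is mounted at the origin on a cart in front of the work surface, level with it; the furniture and walls round the work are solid. World frame = base frame: x ahead of the robot, y to its left, z up, the work surface at z = 0. Lengths are in m, angles in rad, forces in N, time in s.
With the tool pointing down it reaches from about 0.425 to 0.825 m from the base axis. Payload 3.6 kg.
Tool frame: the origin (TCP) lies on the centre line of the jaws, within the pads' length; the fingertips stand 19 mm ahead of it and the grasp point (between the pads) is the TCP; y points along the fingers, x is the direction in which the jaws open and shut, and the axes are right-handed (so a half turn about y gives the same grasp; the last joint's range is limited). The gripper opens to 85 mm and grips with 20 to 120 N. Pads are 22 mm wide; open, the fingers measure 114 mm over their backs; the gripper's body (76 mm by 85 mm) begins 54 mm behind the grasp point. The pads swing forward as they close: fully open they stand 13 mm farther back than shut.
Start: joints at [-1.27, 0.615, -0.013, 1.423, 0.008, 1.103, -0.04], TCP at [0.209, 0.616, 0.217] pointing down, gripper open.
Joint ranges: [-3.12, 3.12], [-0.3, 2.06], [-1.34, 1.32], [0.26, 2.42], [-1.36, 4.5], [0.01, 1.98], [-2.84, 2.84]. Speed limits (rad/s): [2.79, 2.79, 3.14, 3.14, 3.14, 3.14, 3.14].

INTERFACE

Orientations are given as a unit quaternion [x, y, z, w].
In Python, from cell import ctrl gives the robot as it stands.
- The arm moves only by the tool servo_tool, never from a script. Its argument "deltas" is one flat list of numbers, 5 for each row, row after row: the finger opening in mm, from 0 to 85.4, then the shift along the tool's x, y, z in mm, then the turn about the tool's y in rad. A call has 1 to 5 rows; each row is the pose to reach, as a shift and turn from the pose commanded when the call began, along the tool's axes at that moment; what a row does not reach only later rows make up. A row lasts 1/12 s, in which the tool goes at most 41.7 mm and 7.16 degrees, less where a joint would pass 70% of its speed; a pose out of reach is approached as far as the arm can. A call with a gripper value outside its range is refused whole. The fingers move at their own pace and stop on an object; "grip_force" is the grip in N (left out, the last holds). Time passes only in rows, so rows that repeat a pose let the fingers close. It gives the time, the measured TCP pose, the force and the opening at its end, in the units of the state.
- ctrl.get_state(): the state, without advancing time (a new reading comes with each control period).
- ctrl.camera(name): name is "side" or "top" or "wrist"; returns a dict with "color" (384x512x3 uint8, blue, green, red), "z_map" (384x512 float32, m along the optical axis (not along the pixel's ray), 0 where there is no reading), "fx", "fy", "cx", "cy" (pixels), "T" (4x4, takes a point from camera to world coordinates); the wrist camera has in their place "hand_eye" (4x4, takes a point from camera to tool coordinates, whose origin is the TCP and whose axes are the tool frame's). Camera axes: x right, y down, z forward; pixel columns grow to the right and rows downward; lengths in m; the calibration is good to about 2 mm. The wrist camera is an equidistant fisheye: a pixel r from the principal point sees the ray r / f radians off the axis. A picture is of the moment at which its call begins: read the wrist's pose just before it.
- ctrl.hand_in(): hands the job in, once; it reports no verdict.
The state is a dict: "time": time; "joint_pos": joint angles; "joint_vel": joint speeds; "tau": joint torques, N m; "ee_pos": TCP position; "tool_rot": TCP orientation; "wrist_force": force on the tool from outside, world axes, zero at the start; "ft_torque": the same for the moment, N m; "opening": finger opening in m.
Only numpy, scipy, OpenCV 4.12 (cv2) and the standard library are available. Lean on these libraries where they do the work, as an engineer would, in place of code of your own. Each camera call takes 0.05 s, during which the arm holds its last target.

## Working session

There is one attempt and no reset: what is moved stays moved. The work goes in short steps, Python scripts to look and compute and a tool call to move; the robot and the scene stay as the last step left them, time stands still between calls to the robot, and variables do not carry over. Pictures are saved under pics/ and viewed, and the job is handed in when it is done.

Besides the shell and the picture viewer there is one more tool, called as name(argument=value, ...), one argument or row to a line, values as JSON. servo_tool: Moves the arm, as the interface text tells. Its arguments: {"type":"object","properties":{"deltas":{"type":"array"},"grip_force":{"type":"number"}},"required":["deltas"]}

```bash
ls; mkdir -p pics
python3 - <<'E'
from cell import ctrl
import cv2,numpy as np
s=ctrl.get_state()
for k in s: print(k,np.round(s[k],4))
for n in ["side","top"]:
    c=ctrl.camera(n); cv2.imwrite(f"pics/{n}0.png",c["color"]); np.savez(f"pics/{n}0.npz",**c)
    print(n,c["fx"],c["fy"],c["cx"],c["cy"],np.round(c["T"],3).tolist())
E
```

```text
pics
time 0.0
joint_pos [-1.2705  0.6159 -0.0126  1.4249  0.0081  1.1034 -0.0404]
joint_vel [-0.0019  0.0006 -0.0007 -0.0017 -0.     -0.0004  0.0023]
tau [-4.00000e-04 -4.69215e+01  2.59300e-01 -1.71035e+01  1.00000e-02
  9.60000e-03  0.00000e+00]
ee_pos [0.2084 0.6148 0.2162]
tool_rot [ 0.5752  0.4113 -0.4128 -0.5741]
wrist_force [ 0.162   0.6779 -0.0233]
ft_torque [ 0.018  -0.0161 -0.0541]
opening 0.0855
side 434.520048430216 434.520048430216 257.7923532635561 191.81773382887886 [[0.515, -0.632, 0.579, -0.214], [-0.857, -0.384, 0.344, -0.448], [0.005, -0.673, -0.74, 0.938], [0.0, 0.0, 0.0, 1.0]]
top 420.2422106249609 420.2422106249609 257.26128541219487 193.82858056813583 [[0.015, -0.988, 0.152, 0.297], [-1.0, -0.013, 0.009, -0.045], [-0.007, -0.152, -0.988, 1.418], [0.0, 0.0, 0.0, 1.0]]
```

View pics/top0.png

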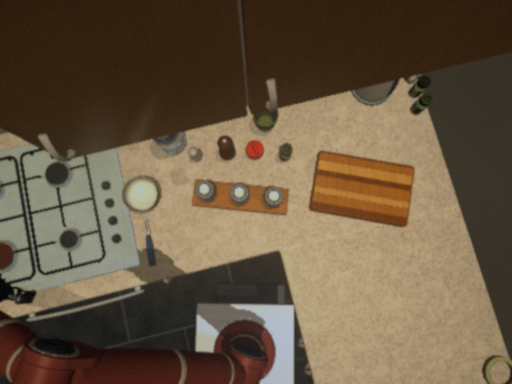

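View pics/side0.png

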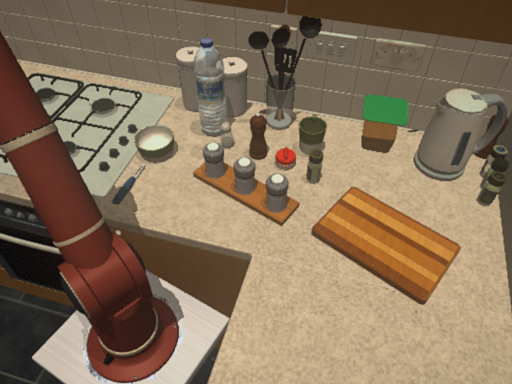

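Run:
```python
from scipy.spatial.transform import Rotation as R
import numpy as np
print(np.round(R.from_quat([ 0.5752,0.4113,-0.4128,-0.5741]).as_matrix(),3))
```

```text
[[ 0.321 -0.001 -0.947]
 [ 0.947 -0.003  0.321]
 [-0.003 -1.    -0.   ]]
```

Top view: the tray spans about (193–288, 180–213), lids sit at (206,189), (239,193), (273,197), and the board is centred near (362,188). In the side view the lids are at (213,152), (244,167), (277,183). Next I'll measure these.

```bash
cat > h.py <<'E'
import numpy as np,cv2
def load(n): return dict(np.load(f"pics/{n}.npz"))
def plane(c,uv,z):
    uv=np.atleast_2d(uv).astype(float)
    d=np.c_[(uv[:,0]-c["cx"])/c["fx"],(uv[:,1]-c["cy"])/c["fy"],np.ones(len(uv))]@c["T"][:3,:3].T
    o=c["T"][:3,3]; return o+d*((z-o[2])/d[:,2])[:,None]
def ray(c,uv):
    d=np.r_[(uv[0]-c["cx"])/c["fx"],(uv[1]-c["cy"])/c["fy"],1]; d=c["T"][:3,:3]@d; return c["T"][:3,3],d/np.linalg.norm(d)
def cross(c1,u1,c2,u2):
    o1,d1=ray(c1,u1);o2,d2=ray(c2,u2)
    t=np.linalg.lstsq(np.c_[d1,-d2],o2-o1,rcond=None)[0]
    a=o1+t[0]*d1;b=o2+t[1]*d2; return (a+b)/2,np.linalg.norm(a-b)
def cloud(c):
    z=c["z_map"];v,u=np.mgrid[:z.shape[0],:z.shape[1]]
    P=np.dstack([(u-c["cx"])/c["fx"]*z,(v-c["cy"])/c["fy"]*z,z])@c["T"][:3,:3].T+c["T"][:3,3]
    P[z==0]=np.nan; return P
E
python3 - <<'E'
from h import *
for n,roi in (("top0",(180,165,300,225)),("side0",(185,130,305,225))):
    c=load(n);x0,y0,x1,y1=roi;im=c["color"]
    cv2.imwrite(f"pics/{n}c.png",cv2.resize(im[y0:y1,x0:x1],None,fx=6,fy=6,interpolation=cv2.INTER_CUBIC)[:600,:800])
    hsv=cv2.cvtColor(im,cv2.COLOR_BGR2HSV)
    w=((hsv[...,1]<60)&(hsv[...,2]>175)).astype(np.uint8);w[:y0]=0;w[y1:]=0;w[:,:x0]=0;w[:,x1:]=0
    N,l,st,ce=cv2.connectedComponentsWithStats(w)
    P=cloud(c)
    for i in range(1,N):
        if st[i,4]>15: print(n,st[i],np.round(ce[i],2),np.nanmedian(P[l==i],0).round(4),plane(c,ce[i],.117).round(4))
c=load("top0");hsv=cv2.cvtColor(c["color"],cv2.COLOR_BGR2HSV)
print(hsv[207,225],hsv[188,362],hsv[240,250])
P=cloud(c);H=P[...,2]
for nm,roi,lo,hi,z in (("tray",(185,170,295,220),.010,.03,.018),("board",(300,140,425,235),.012,.04,.022)):
    x0,y0,x1,y1=roi
    m=np.zeros(H.shape,np.uint8)
    hh=hsv[...,0];mm=(hh<18)&(hsv[...,1]>125) ; m[y0:y1,x0:x1]=mm[y0:y1,x0:x1]
    m=cv2.morphologyEx(m,cv2.MORPH_CLOSE,np.ones((7,7)))
    cs=max(cv2.findContours(m,0,1)[0],key=cv2.contourArea)
    pw=plane(c,cs[:,0],z)[:,:2]
    r=cv2.minAreaRect((pw*1000).astype(np.float32));print(nm,r, cv2.boundingRect(cs))
E
```

```text
top0 [200 185   8   8  52] [203.5 188.5] [0.5138 0.1353 0.1165] [[0.5125 0.1355 0.117 ]]
top0 [235 188   8   8  52] [238.71 191.71] [0.5032 0.0241 0.1174] [[0.5038 0.0247 0.117 ]]
top0 [270 192   8   8  51] [273.53 195.43] [ 0.494  -0.0858  0.119 ] [[ 0.4935 -0.0846  0.117 ]]
side0 [207 142  11   8  69] [212.25 145.77] [0.512  0.1337 0.1179] [[0.5123 0.1346 0.117 ]]
side0 [239 157  11   9  79] [243.94 161.23] [0.5032 0.0226 0.1203] [[0.5055 0.0244 0.117 ]]
side0 [271 174  12   9  83] [276.86 178.11] [ 0.4924 -0.0858  0.1217] [[ 0.4962 -0.0839  0.117 ]]
[ 14 164 137] [ 15 203 147] [ 18  85 184]
tray ((502.26629638671875, 25.358230590820312), (318.8809509277344, 88.87208557128906), 84.75910949707031) (192, 180, 96, 35)
board ((537.4910888671875, -383.9183349609375), (328.5516357421875, 208.43687438964844), 80.6404800415039) (310, 151, 104, 75)
```

```bash
ls pics
```

```text
side0.npz
side0.png
side0c.png
top0.npz
top0.png
top0c.png
```

View pics/top0c.png

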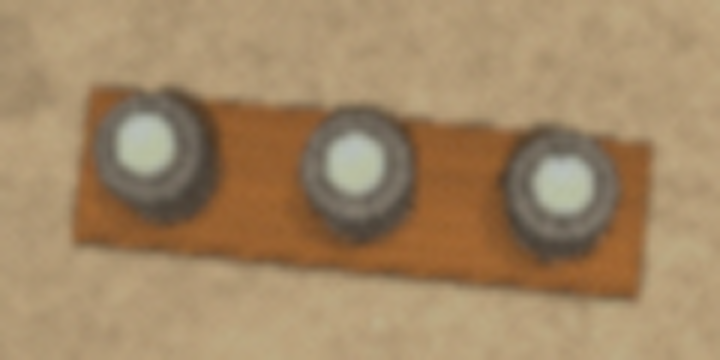

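View pics/side0c.png

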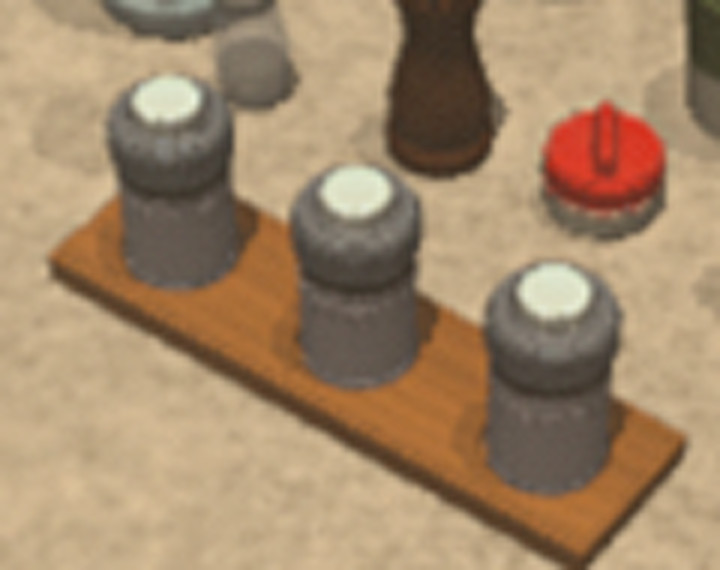

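servo_tool(
  deltas=[0,-24,0,-29.5,0,0,-48,0,-59,0,0,-72,0,-88.5,0,0,-96,0,-118,0,0,-120,0,-147.5,0],
  grip_force=40,
)

```text
time: 0.52
ee_pos: [0.3103, 0.4526, 0.217]
tool_rot: [0.575, 0.412, -0.412, -0.574]
wrist_force: [1.0, 0.4, 0.1]
opening: 0.0256
```

servo_tool(
  deltas=[0,-24,0,-29.5,0,0,-48,0,-59,0,0,-72,0,-88.5,0,0,-96,0,-118,0,0,-120,0,-147.5,0],
)

```text
time: 0.93
ee_pos: [0.4114, 0.2917, 0.2172]
tool_rot: [0.575, 0.412, -0.412, -0.575]
wrist_force: [0.7, 0.9, 0.3]
opening: 0.0001
```

servo_tool(
  deltas=[0,-24,8,-29.5,0,0,-48,18,-59,0,0,-72,28,-88.5,0,0,-96,38,-118,0,0,-116,46,-146,0],
)

```text
time: 1.35
ee_pos: [0.5122, 0.134, 0.1704]
tool_rot: [0.575, 0.411, -0.412, -0.575]
wrist_force: [0.7, -0.2, 0.3]
opening: -0.0002
```

```bash
cat > st.py <<'E'
from cell import ctrl
import numpy as np
from scipy.spatial.transform import Rotation as R
s=ctrl.get_state();q=R.from_quat(s["tool_rot"]).as_matrix()
print(s["time"],np.round(s["ee_pos"],4),s["opening"],np.round(s["wrist_force"],2))
print(np.round(q,4).tolist(),np.round(s["joint_pos"],2))
for n,t in (("L",(.5123,.1349)),("M",(.5030,.0247)),("R",(.4935,-.0846)),("B",(.525,-.34))):
    d=np.r_[t,s["ee_pos"][2]]-s["ee_pos"]; print(n,"tool delta mm",np.round(q.T@d*1000,1))
E
python3 st.py
```

```text
1.35 [0.5122 0.134  0.1704] -0.00021884813825621385 [ 0.71 -0.23  0.28]
[[0.3222, -0.0015, -0.9467], [0.9467, -0.0012, 0.3222], [-0.0017, -1.0, 0.0011]] [-0.33  0.48  0.04  1.83 -0.03  0.83  0.97]
L tool delta mm [ 0.9 -0.   0.2]
M tool delta mm [-106.4    0.2  -26.5]
R tool delta mm [-213.     0.3  -52.7]
B tool delta mm [-444.6    0.6 -164.9]
```

servo_tool(
  deltas=[0,1,10,0,0,0,1,20,0,0,0,1,27,0,0,0,1,27,0,0],
)

```text
time: 1.68
ee_pos: [0.5102, 0.1391, 0.1426]
tool_rot: [-0.573, -0.411, 0.414, 0.575]
wrist_force: [0.8, 0.6, 0.0]
opening: -0.0
```

Run:
```python
from cell import ctrl
import cv2,numpy as np
s=ctrl.get_state();print(s["ee_pos"],s["wrist_force"])
for n in ["side","wrist"]:
    c=ctrl.camera(n); im=c["color"]
    if n=="side": im=cv2.resize(im[110:230,180:310],None,fx=5,fy=5)
    cv2.imwrite(f"pics/{n}1.png",im)
```

```text
[0.51018274 0.13914302 0.14255787] [0.76044957 0.61778203 0.00091723]
```

View pics/side1.png

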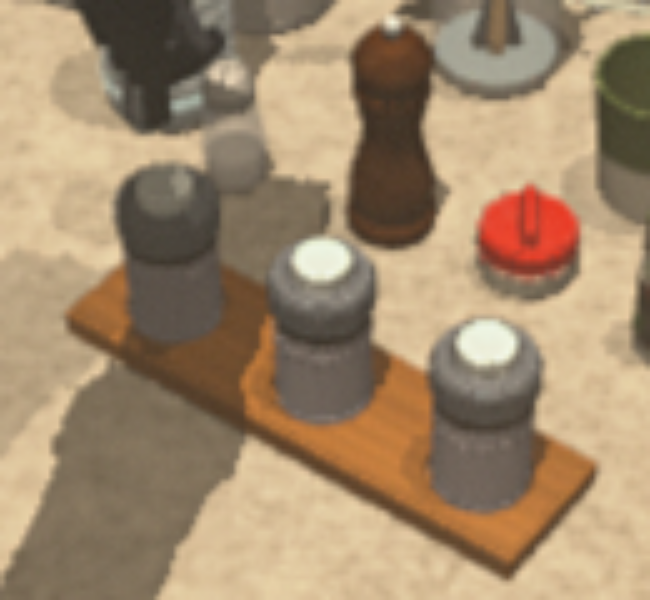

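View pics/wrist1.png

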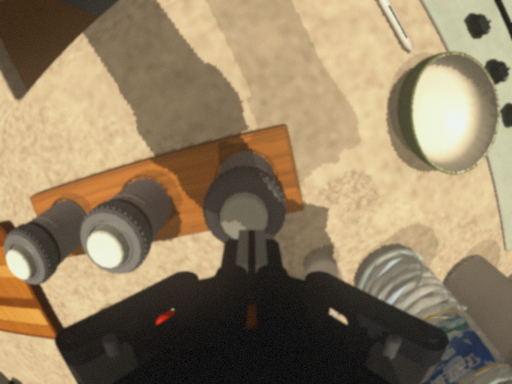

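```bash
python3 st.py
python3 - <<'E'
from h import *
from cell import ctrl
s=ctrl.get_state()
out=[]
for n in("side","top"):
    c=ctrl.camera(n); np.savez(f"pics/{n}2.npz",**c)
    for dz in (0,-.019):
        p=s["ee_pos"]+np.r_[0,0,dz]; q=c["T"][:3,:3].T@(p-c["T"][:3,3]); print(n,dz,q[0]/q[2]*c["fx"]+c["cx"],q[1]/q[2]*c["fy"]+c["cy"])
    x0,y0=(185,100) if n=="side" else (160,150)
    im=c["color"][y0:y0+75,x0:x0+75]
    out.append(cv2.resize(im,None,fx=5.2,fy=5.2,interpolation=cv2.INTER_CUBIC))
    P=cloud(c)
    if n=="side": 
        for v in range(125,142,2): print(v,P[v,207:216:2,:].round(3).tolist())
cv2.imwrite("pics/c2.png",np.hstack(out))
w=ctrl.camera("wrist");np.savez("pics/wrist2.npz",**w)
print(w["hand_eye"].round(3).tolist(),w["fx"],w["cx"],w["cy"])
E
```

```text
1.7833 [0.5114 0.1395 0.1442] -8.655545167895062e-05 [ 1.01 -0.79 -1.5 ]
[[0.3181, -0.0011, -0.9481], [0.9481, 0.0005, 0.3181], [0.0001, -1.0, 0.0012]] [-0.33  0.52  0.04  1.86 -0.03  0.76  0.97]
L tool delta mm [-4.1 -0.  -2.3]
M tool delta mm [-111.5   -0.   -28.5]
R tool delta mm [-2.181e+02 -1.000e-01 -5.430e+01]
B tool delta mm [-4.503e+02 -2.000e-01 -1.654e+02]
side 0 209.91201466879016 137.98502193172635
side -0.019 210.4272347321007 143.1452393231604
125 [[0.497, 0.133, 0.203], [0.489, 0.12, 0.213], [0.49, 0.115, 0.215], [0.49, 0.107, 0.219], [0.503, 0.111, 0.208]]
127 [[0.501, 0.137, 0.192], [0.501, 0.13, 0.195], [0.49, 0.115, 0.209], [0.514, 0.127, 0.186], [0.659, 0.234, 0.04]]
129 [[0.499, 0.136, 0.187], [0.502, 0.132, 0.187], [0.506, 0.128, 0.185], [0.513, 0.127, 0.181], [0.66, 0.235, 0.031]]
131 [[0.498, 0.136, 0.181], [0.5, 0.131, 0.181], [0.507, 0.129, 0.177], [0.511, 0.126, 0.176], [0.659, 0.235, 0.024]]
133 [[0.499, 0.138, 0.172], [0.5, 0.132, 0.174], [0.504, 0.128, 0.173], [0.513, 0.129, 0.165], [0.656, 0.233, 0.018]]
135 [[0.5, 0.14, 0.163], [0.503, 0.135, 0.163], [0.651, 0.247, 0.007], [0.651, 0.238, 0.011], [0.656, 0.234, 0.009]]
137 [[0.644, 0.259, -0.002], [0.646, 0.252, -0.0], [0.647, 0.244, 0.003], [0.651, 0.239, 0.002], [0.655, 0.234, 0.001]]
139 [[0.631, 0.249, 0.004], [0.636, 0.244, 0.002], [0.639, 0.238, 0.002], [0.642, 0.233, 0.003], [0.649, 0.23, -0.002]]
141 [[0.625, 0.245, 0.001], [0.629, 0.239, 0.001], [0.632, 0.234, 0.001], [0.636, 0.228, 0.001], [0.638, 0.222, 0.002]]
top 0 201.0265728405658 187.37524169163643
top -0.019 201.87191845254284 188.39580679964618
[[1.0, 0.001, 0.001, 0.0], [-0.0, -0.302, 0.953, -0.157], [0.001, -0.953, -0.302, 0.078], [0.0, 0.0, 0.0, 1.0]] 297.3186396354542 251.29264554890864 187.98915089858465
```

View pics/c2.png

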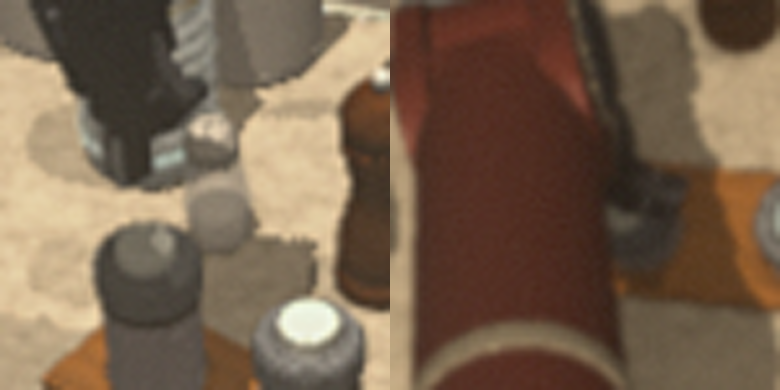

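Run:
```python
from h import *
w=load("wrist2")["color"][150:300,170:340]
s=load("side2")["color"][110:160,185:240]
a=cv2.resize(w,(510,450),interpolation=cv2.INTER_CUBIC); b=cv2.resize(s,(290,264),interpolation=cv2.INTER_CUBIC)
o=np.zeros((450,800,3),np.uint8);o[:,:510]=a;o[:264,510:]=b
o=np.clip(o*1.8,0,255).astype(np.uint8);cv2.imwrite("pics/z2.png",o)
```

```text
(no output)
```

View pics/z2.png

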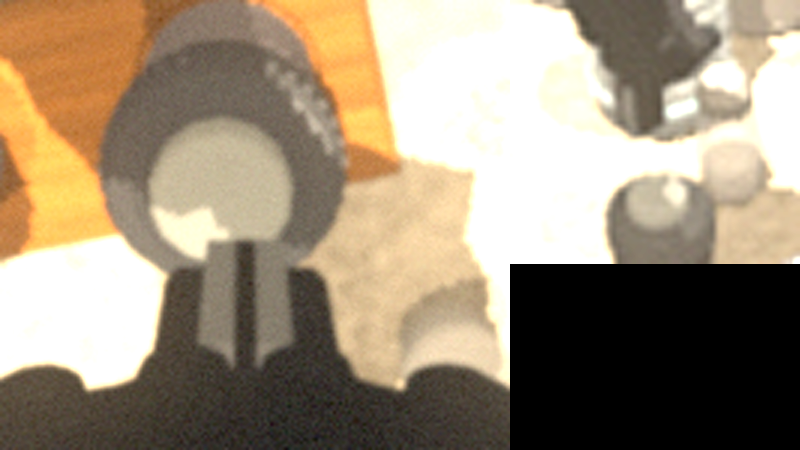

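```bash
cat >> h.py <<'E'
def wproj(w,pos,Rm,p):
    pt=Rm.T@(np.asarray(p)-pos); he=w["hand_eye"]; pc=he[:3,:3].T@(pt-he[:3,3])
    r=np.hypot(pc[0],pc[1]);th=np.arctan2(r,pc[2]); return np.r_[w["cx"],w["cy"]]+w["fx"]*th*pc[:2]/r
def wpt(w,uv,depth=None):
    d=np.r_[uv]-np.r_[w["cx"],w["cy"]];r=np.hypot(*d);th=r/w["fx"]
    k=np.r_[d/r*np.sin(th),np.cos(th)]; return k
E
python3 - <<'E'
from h import *
from cell import ctrl
from scipy.spatial.transform import Rotation as R
s=ctrl.get_state();Rm=R.from_quat(s["tool_rot"]).as_matrix();w=load("wrist2")
print(s["ee_pos"],s["time"])
for p in ((.5123,.1349,.117),(.503,.0247,.119),(.4935,-.0846,.120)): print(wproj(w,s["ee_pos"],Rm,p))
z=w["z_map"];print(z.shape)
for uv in ((244,213),(103,248),(18,264),(240,235),(240,245),(258,235),(258,250)):
    k=wpt(w,uv);zz=np.median(z[uv[1]-1:uv[1]+2,uv[0]-1:uv[0]+2]);pc=k/k[2]*zz;pt=w["hand_eye"][:3,:3]@pc+w["hand_eye"][:3,3]
    print(uv,zz,"tool",pt.round(4),"world",(Rm@pt+s["ee_pos"]).round(4))
E
```

```text
[0.51238603 0.13887206 0.14502724] 1.9333
[245.00892349 216.98525982]
[105.57091172 247.11508196]
[ 18.51275128 262.91438921]
(384, 512)
(244, 213) 0.19992101 tool [-0.0045  0.0285  0.0015] world [0.5095 0.1351 0.1165]
(103, 248) 0.20646356 tool [-0.1138  0.0259 -0.0285] world [0.5031 0.022  0.119 ]
(18, 264) 0.21273194 tool [-0.2186  0.0244 -0.0544] world [ 0.4942 -0.0857  0.1205]
(240, 235) 0.14645642 tool [-0.0052 -0.0244  0.0115] world [0.4998 0.1376 0.1694]
(240, 245) 0.1372257 tool [-0.0049 -0.0342  0.0111] world [0.5002 0.1378 0.1792]
(258, 235) 0.14628582 tool [ 0.0037 -0.0245  0.0116] world [0.5026 0.1461 0.1696]
(258, 250) 0.1321937 tool [ 0.0034 -0.0394  0.0114] world [0.5026 0.1457 0.1844]
```

servo_tool(
  deltas=[0,0,0,0,0,0,0,0,0,0],
)

```text
time: 2.1
ee_pos: [0.5125, 0.1382, 0.1449]
tool_rot: [0.575, 0.412, -0.412, -0.574]
wrist_force: [-0.0, 0.4, -0.4]
opening: 0.0
```

servo_tool(
  deltas=[0,-4,2,-2,0,0,-4,5,-2,0],
)

```text
time: 2.27
ee_pos: [0.5134, 0.1323, 0.1396]
tool_rot: [0.575, 0.412, -0.412, -0.574]
wrist_force: [-0.2, 0.0, 0.7]
opening: -0.0
```

```bash
python3 st.py; ls -la; sleep 1; python3 st.py
```

```text
2.2667 [0.5134 0.1323 0.1396] -1.058588407758184e-05 [-0.22  0.04  0.7 ]
[[0.322, 0.0011, -0.9467], [0.9467, -0.0006, 0.322], [-0.0003, -1.0, -0.0012]] [-0.32  0.53  0.04  1.87 -0.03  0.75  0.98]
L tool delta mm [ 2.1 -0.   1.9]
M tool delta mm [-1.052e+02  1.000e-01 -2.480e+01]
R tool delta mm [-2.118e+02  1.000e-01 -5.100e+01]
B tool delta mm [-4.434e+02  3.000e-01 -1.631e+02]
total 20
drwxr-xr-x  3 agent agent 4096 Dec  7 02:32 .
drwxr-xr-x 23 root  root  4096 Dec  7 02:30 ..
-rw-r--r--  1 agent agent 1149 Dec  7 02:34 h.py
drwxr-xr-x  2 agent agent 4096 Dec  7 02:33 pics
-rw-r--r--  1 agent agent  475 Dec  7 02:32 st.py
2.2667 [0.5134 0.1323 0.1396] -1.058588407758184e-05 [-0.22  0.04  0.7 ]
[[0.322, 0.0011, -0.9467], [0.9467, -0.0006, 0.322], [-0.0003, -1.0, -0.0012]] [-0.32  0.53  0.04  1.87 -0.03  0.75  0.98]
L tool delta mm [ 2.1 -0.   1.9]
M tool delta mm [-1.052e+02  1.000e-01 -2.480e+01]
R tool delta mm [-2.118e+02  1.000e-01 -5.100e+01]
B tool delta mm [-4.434e+02  3.000e-01 -1.631e+02]
```

servo_tool(
  deltas=[0,2,1,1.5,0,0,2,2,1.5,0],
)

```text
time: 2.43
ee_pos: [0.5118, 0.1361, 0.1371]
tool_rot: [-0.574, -0.412, 0.412, 0.575]
wrist_force: [-0.5, 0.6, -0.4]
opening: -0.0002
```

servo_tool(
  deltas=[0,0,1,0,0,0,0,2,0,0],
)

```text
time: 2.6
ee_pos: [0.5121, 0.1359, 0.1352]
tool_rot: [-0.575, -0.412, 0.412, 0.575]
wrist_force: [-0.3, -0.4, 0.1]
opening: 0.0004
```

servo_tool(
  deltas=[0,0,1,0,0,0,0,1,0,0],
)

```text
time: 2.77
ee_pos: [0.5121, 0.1357, 0.1342]
tool_rot: [-0.575, -0.412, 0.412, 0.575]
wrist_force: [-0.1, -0.4, -0.6]
opening: -0.0001
```

servo_tool(
  deltas=[0,0,1,0,0],
)

```text
time: 2.85
ee_pos: [0.5123, 0.1358, 0.1335]
tool_rot: [0.575, 0.412, -0.412, -0.575]
wrist_force: [0.0, 0.5, 0.2]
opening: -0.0
```

servo_tool(
  deltas=[0,0,1,0,0],
)

```text
time: 2.93
ee_pos: [0.5123, 0.1358, 0.1324]
tool_rot: [0.575, 0.412, -0.412, -0.575]
wrist_force: [0.6, 0.8, -1.4]
opening: 0.0001
```

Run:
```python
from h import *
from cell import ctrl
c=ctrl.camera("side");s=c["color"][110:190,185:265]
cv2.imwrite("pics/s3.png",cv2.resize(s,(560,560),interpolation=cv2.INTER_CUBIC))
```

```text
(no output)
```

View pics/s3.png

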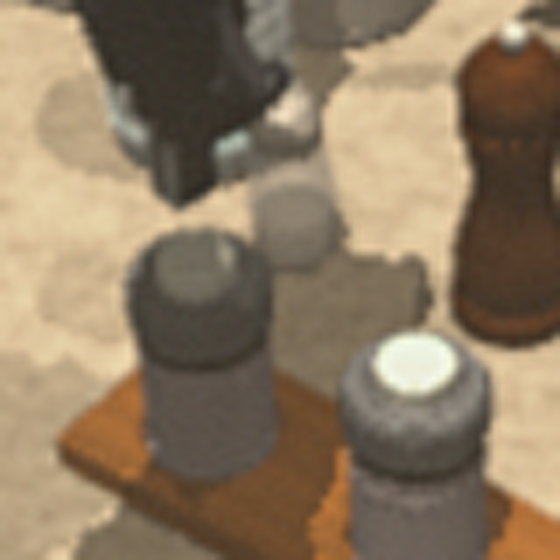

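servo_tool(
  deltas=[0,0,2,0,0,0,0,4,0,0,0,0,6,0,0],
)

```text
time: 3.23
ee_pos: [0.5122, 0.1357, 0.1262]
tool_rot: [-0.575, -0.412, 0.412, 0.575]
wrist_force: [0.0, 0.3, -0.6]
opening: -0.0001
```

servo_tool(
  deltas=[0,0,2,0,0,0,0,4,0,0,0,0,6,0,0],
)

```text
time: 3.48
ee_pos: [0.5122, 0.1357, 0.1202]
tool_rot: [-0.575, -0.412, 0.412, 0.575]
wrist_force: [-0.8, -0.6, 0.5]
opening: 0.0002
```

servo_tool(
  deltas=[0,0,1,0,0,0,0,2,0,0,0,0,3,0,0],
)

```text
time: 3.73
ee_pos: [0.5122, 0.1358, 0.1173]
tool_rot: [0.575, 0.412, -0.412, -0.575]
wrist_force: [-0.2, 0.2, 0.1]
opening: -0.0001
```

```bash
cat > look.py <<'E'
from h import *
from cell import ctrl
import sys
from scipy.spatial.transform import Rotation as R
st=ctrl.get_state();w=ctrl.camera("wrist");np.savez("pics/w.npz",**w)
c=ctrl.camera("side");u,v=int(sys.argv[2]),int(sys.argv[3]);s=c["color"][v:v+80,u:u+80]
o=np.hstack([cv2.resize(w["color"][150:270,180:320],(466,400),interpolation=cv2.INTER_CUBIC),cv2.resize(s,(330,400),interpolation=cv2.INTER_CUBIC)])
cv2.imwrite(sys.argv[1],o);print(st["ee_pos"],st["wrist_force"])
E
python3 look.py pics/l4.png 185 110
```

```text
[0.51219051 0.13577293 0.11730876] [-0.20406218  0.1789574   0.05002246]
```

View pics/l4.png

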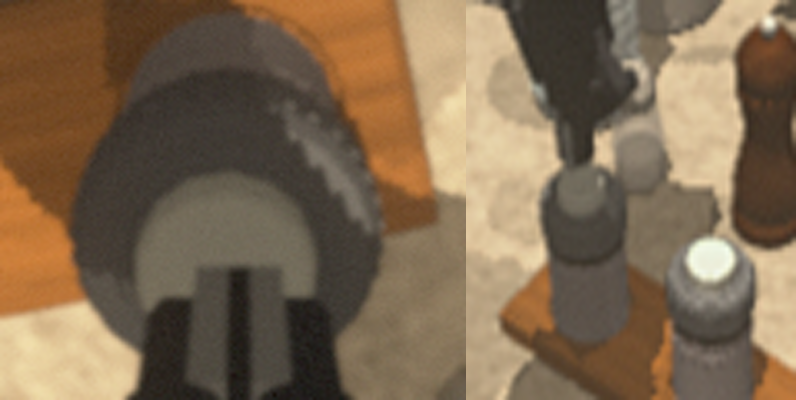

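servo_tool(
  deltas=[0,-1,1.5,0,0,0,-1.5,3,0,0,0,-1.5,5,0,0],
)

```text
time: 4.08
ee_pos: [0.5117, 0.1341, 0.1124]
tool_rot: [0.575, 0.412, -0.412, -0.575]
wrist_force: [0.2, -0.1, 0.1]
opening: -0.0001
```

servo_tool(
  deltas=[0,0,1,0,0,0,0,2,0,0],
)

```text
time: 4.25
ee_pos: [0.5117, 0.1343, 0.1102]
tool_rot: [-0.575, -0.412, 0.412, 0.575]
wrist_force: [-0.4, 0.3, -0.1]
opening: 0.0001
```

servo_tool(
  deltas=[0,0,1,0,0,0,0,2,0,0],
)

```text
time: 4.42
ee_pos: [0.5117, 0.1344, 0.1083]
tool_rot: [0.575, 0.412, -0.412, -0.575]
wrist_force: [-0.5, 0.1, -0.1]
opening: -0.0003
```

```bash
python3 look.py pics/l5.png 185 110
```

```text
[0.51171126 0.13435248 0.10830443] [-0.5422494   0.06018293 -0.11463895]
```

View pics/l5.png

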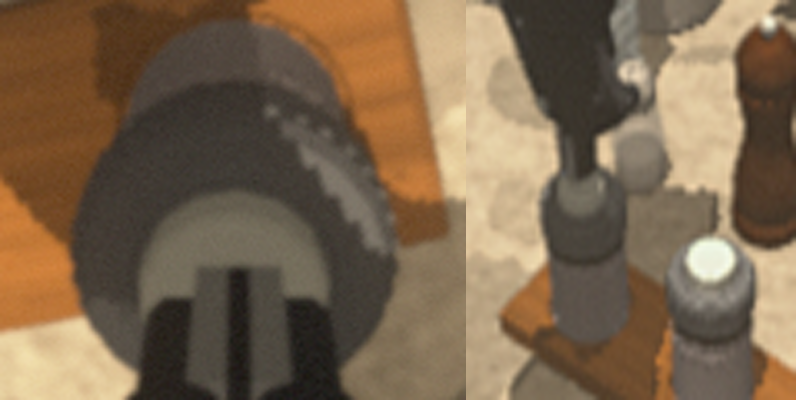

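servo_tool(
  deltas=[0,0,1,0,0,0,0,2,0,0],
)

```text
time: 4.68
ee_pos: [0.5118, 0.1344, 0.1064]
tool_rot: [0.575, 0.412, -0.412, -0.575]
wrist_force: [0.7, 0.2, 0.3]
opening: -0.0002
```

servo_tool(
  deltas=[0,0,1,0,0],
)

```text
time: 4.77
ee_pos: [0.5117, 0.1344, 0.1054]
tool_rot: [0.575, 0.412, -0.412, -0.575]
wrist_force: [0.2, -0.4, -0.8]
opening: -0.0001
```

servo_tool(
  deltas=[0,0,1,0,0],
)

```text
time: 4.85
ee_pos: [0.5117, 0.1344, 0.1043]
tool_rot: [-0.575, -0.412, 0.412, 0.575]
wrist_force: [0.5, 0.1, -0.1]
opening: -0.0002
```

servo_tool(
  deltas=[0,0,1,0,0],
)

```text
time: 4.93
ee_pos: [0.5117, 0.1343, 0.1033]
tool_rot: [0.575, 0.412, -0.412, -0.575]
wrist_force: [0.1, -0.9, -0.1]
opening: 0.0001
```

servo_tool(
  deltas=[0,0,1,0,0],
)

```text
time: 5.02
ee_pos: [0.5118, 0.1343, 0.1027]
tool_rot: [0.575, 0.412, -0.412, -0.575]
wrist_force: [-1.1, -0.5, 5.4]
opening: -0.0001
```

servo_tool(
  deltas=[0,0,0.4,0,0],
)

```text
time: 5.1
ee_pos: [0.5119, 0.1344, 0.1026]
tool_rot: [0.575, 0.412, -0.412, -0.575]
wrist_force: [-1.3, -0.7, 6.4]
opening: 0.0
```

servo_tool(
  deltas=[0,0,0.4,0,0],
)

```text
time: 5.18
ee_pos: [0.5119, 0.1344, 0.1024]
tool_rot: [0.575, 0.412, -0.412, -0.575]
wrist_force: [-2.6, -0.7, 7.6]
opening: 0.0002
```

servo_tool(
  deltas=[0,0,0.4,0,0],
)

```text
time: 5.27
ee_pos: [0.5119, 0.1344, 0.1022]
tool_rot: [0.575, 0.412, -0.412, -0.575]
wrist_force: [-2.1, -0.5, 7.9]
opening: 0.0001
```

servo_tool(
  deltas=[0,0,0.4,0,0],
)

```text
time: 5.35
ee_pos: [0.5119, 0.1344, 0.102]
tool_rot: [0.575, 0.412, -0.412, -0.575]
wrist_force: [-2.3, -0.9, 9.1]
opening: -0.0003
```

servo_tool(
  deltas=[0,0,0.4,0,0],
)

```text
time: 5.43
ee_pos: [0.5119, 0.1344, 0.1017]
tool_rot: [0.575, 0.412, -0.412, -0.575]
wrist_force: [-3.2, -0.5, 9.6]
opening: -0.0003
```

servo_tool(
  deltas=[0,0,0.4,0,0],
)

```text
time: 5.52
ee_pos: [0.5119, 0.1344, 0.1013]
tool_rot: [0.575, 0.412, -0.412, -0.575]
wrist_force: [-2.2, -0.7, 9.8]
opening: 0.0001
```

servo_tool(
  deltas=[0,0,0.4,0,0],
)

```text
time: 5.6
ee_pos: [0.5119, 0.1344, 0.101]
tool_rot: [0.575, 0.412, -0.412, -0.575]
wrist_force: [-2.3, -0.3, 9.8]
opening: -0.0001
```

servo_tool(
  deltas=[0,0,0.5,0,0],
)

```text
time: 5.68
ee_pos: [0.5119, 0.1344, 0.1005]
tool_rot: [0.575, 0.412, -0.412, -0.575]
wrist_force: [-1.9, -1.0, 8.5]
opening: -0.0003
```

servo_tool(
  deltas=[0,0,0.5,0,0],
)

```text
time: 5.77
ee_pos: [0.5119, 0.1343, 0.0999]
tool_rot: [0.575, 0.412, -0.412, -0.575]
wrist_force: [-1.0, -1.5, 7.6]
opening: -0.0002
```

servo_tool(
  deltas=[0,0,0.5,0,0],
)

```text
time: 5.85
ee_pos: [0.5119, 0.1343, 0.0992]
tool_rot: [0.575, 0.412, -0.412, -0.575]
wrist_force: [-0.4, -1.2, 6.8]
opening: 0.0001
```

servo_tool(
  deltas=[0,0,0.5,0,0],
)

```text
time: 5.93
ee_pos: [0.5119, 0.1343, 0.0985]
tool_rot: [0.575, 0.412, -0.412, -0.575]
wrist_force: [-1.4, -1.1, 4.3]
opening: -0.0001
```

Falling after a peak of about 9.8 N: a good button. Continuing until it snaps.

servo_tool(
  deltas=[0,0,0.5,0,0],
)

```text
time: 6.02
ee_pos: [0.5118, 0.1343, 0.0976]
tool_rot: [0.575, 0.412, -0.412, -0.575]
wrist_force: [-0.8, -0.1, 1.5]
opening: -0.0003
```

servo_tool(
  deltas=[0,0,0.5,0,0],
)

```text
time: 6.1
ee_pos: [0.5118, 0.1343, 0.0966]
tool_rot: [0.575, 0.412, -0.412, -0.575]
wrist_force: [-0.4, 0.5, -0.5]
opening: 0.0004
```

servo_tool(
  deltas=[0,0,0.5,0,0],
)

```text
time: 6.18
ee_pos: [0.5116, 0.1344, 0.0958]
tool_rot: [-0.575, -0.412, 0.412, 0.575]
wrist_force: [0.3, 0.2, 0.7]
opening: -0.0
```

servo_tool(
  deltas=[0,0,0.4,0,0],
)

```text
time: 6.27
ee_pos: [0.5117, 0.1344, 0.0956]
tool_rot: [-0.575, -0.412, 0.412, 0.575]
wrist_force: [-1.2, -0.4, 3.9]
opening: -0.0001
```

servo_tool(
  deltas=[0,0,0.4,0,0],
)

```text
time: 6.35
ee_pos: [0.5117, 0.1344, 0.0955]
tool_rot: [-0.575, -0.412, 0.412, 0.575]
wrist_force: [-1.8, -0.7, 6.1]
opening: -0.0001
```

servo_tool(
  deltas=[0,0,-8,0,0,0,0,-20,0,0,0,0,-24,0,0],
)

```text
time: 6.6
ee_pos: [0.5126, 0.1346, 0.1206]
tool_rot: [0.575, 0.413, -0.411, -0.574]
wrist_force: [0.1, 0.3, -0.0]
opening: 0.0
```

```bash
python3 st.py
```

```text
6.6 [0.5126 0.1346 0.1206] 4.741830331222148e-06 [ 0.14  0.29 -0.03]
[[0.321, 0.0023, -0.9471], [0.9471, 0.0006, 0.321], [0.0013, -1.0, -0.0019]] [-0.32  0.55  0.04  1.89 -0.03  0.7   0.98]
L tool delta mm [ 0.2 -0.   0.4]
M tool delta mm [-1.071e+02 -1.000e-01 -2.620e+01]
R tool delta mm [-2.137e+02 -2.000e-01 -5.230e+01]
B tool delta mm [-4.455e+02 -3.000e-01 -1.641e+02]
```

servo_tool(
  deltas=[0,-35,0,-8.5,0,0,-70,0,-17,0,0,-100,0,-24.5,0,0,-107,4,-26,0,0,-107,7,-26,0],
)

```text
time: 7.02
ee_pos: [0.5018, 0.0209, 0.1123]
tool_rot: [0.577, 0.41, -0.411, -0.575]
wrist_force: [0.9, 0.4, 0.2]
opening: 0.0
```

servo_tool(
  deltas=[0,0,0,0,0,0,0,1,0,0],
)

```text
time: 7.18
ee_pos: [0.5022, 0.0267, 0.1112]
tool_rot: [-0.574, -0.413, 0.412, 0.575]
wrist_force: [0.1, 0.1, -0.2]
opening: -0.0002
```

```bash
python3 look.py pics/l6.png 205 120; python3 st.py
```

```text
[0.50218055 0.02672997 0.11121989] [ 0.12465424  0.14798466 -0.15908971]
7.2833 [0.5021 0.0268 0.1112] -5.609977829506819e-05 [ 0.24  0.64 -0.5 ]
[[0.3177, -0.0001, -0.9482], [0.9482, 0.0011, 0.3177], [0.001, -1.0, 0.0005]] [-0.11  0.53  0.02  1.97 -0.02  0.64  1.17]
L tool delta mm [1.057e+02 1.000e-01 2.460e+01]
M tool delta mm [-1.7 -0.  -1.5]
R tool delta mm [-1.084e+02 -1.000e-01 -2.730e+01]
B tool delta mm [-340.5   -0.4 -138.3]
```

View pics/l6.png

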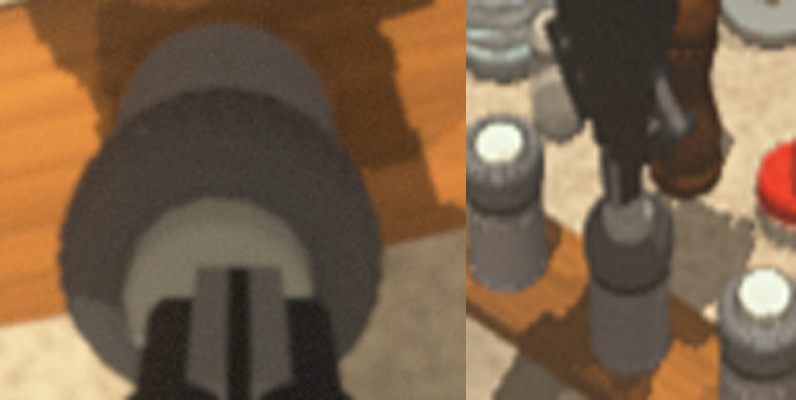

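servo_tool(
  deltas=[0,-2,1,-1,0,0,-3,2,-1,0,0,-3,2,-1,0],
)

```text
time: 7.53
ee_pos: [0.5018, 0.0217, 0.1091]
tool_rot: [-0.575, -0.412, 0.412, 0.575]
wrist_force: [0.8, -0.1, -0.6]
opening: -0.0
```

servo_tool(
  deltas=[0,0,0.7,0,0],
)

```text
time: 7.62
ee_pos: [0.502, 0.0217, 0.1086]
tool_rot: [0.575, 0.412, -0.412, -0.575]
wrist_force: [-0.1, -0.6, -0.3]
opening: -0.0003
```

servo_tool(
  deltas=[0,0,0.7,0,0],
)

```text
time: 7.7
ee_pos: [0.502, 0.0216, 0.1079]
tool_rot: [0.575, 0.412, -0.412, -0.575]
wrist_force: [-0.8, 0.1, -0.3]
opening: -0.0
```

servo_tool(
  deltas=[0,0,0.7,0,0],
)

```text
time: 7.78
ee_pos: [0.502, 0.0216, 0.1072]
tool_rot: [0.575, 0.412, -0.412, -0.575]
wrist_force: [0.3, -0.9, -0.6]
opening: -0.0001
```

servo_tool(
  deltas=[0,0.5,0.7,0,0],
)

```text
time: 7.87
ee_pos: [0.5021, 0.0219, 0.1064]
tool_rot: [0.575, 0.412, -0.412, -0.575]
wrist_force: [-0.8, -0.8, -0.1]
opening: -0.0005
```

servo_tool(
  deltas=[0,0.5,0.7,0,0],
)

```text
time: 7.95
ee_pos: [0.5023, 0.0224, 0.1058]
tool_rot: [0.575, 0.412, -0.412, -0.575]
wrist_force: [-0.6, -1.2, 1.5]
opening: 0.0001
```

servo_tool(
  deltas=[0,0,0.7,0,0],
)

```text
time: 8.03
ee_pos: [0.5023, 0.0223, 0.1053]
tool_rot: [0.575, 0.412, -0.412, -0.575]
wrist_force: [-1.2, 0.5, 5.2]
opening: -0.0002
```

servo_tool(
  deltas=[0,0,0.5,0,0],
)

```text
time: 8.12
ee_pos: [0.5023, 0.0224, 0.1051]
tool_rot: [0.575, 0.412, -0.412, -0.575]
wrist_force: [-1.5, 0.3, 6.7]
opening: -0.0001
```

servo_tool(
  deltas=[0,0,0.5,0,0],
)

```text
time: 8.2
ee_pos: [0.5023, 0.0223, 0.1048]
tool_rot: [0.575, 0.412, -0.412, -0.575]
wrist_force: [-2.2, -1.0, 8.3]
opening: 0.0002
```

Contact came at about 0.1058, and the force is building like a good one.

servo_tool(
  deltas=[0,0,0.5,0,0],
)

```text
time: 8.28
ee_pos: [0.5023, 0.0223, 0.1044]
tool_rot: [0.575, 0.412, -0.412, -0.575]
wrist_force: [-2.9, -0.1, 7.5]
opening: 0.0001
```

servo_tool(
  deltas=[0,0,0.5,0,0],
)

```text
time: 8.37
ee_pos: [0.5023, 0.0224, 0.104]
tool_rot: [0.575, 0.412, -0.412, -0.575]
wrist_force: [-2.3, 0.4, 8.9]
opening: 0.0001
```

servo_tool(
  deltas=[0,0,0.5,0,0],
)

```text
time: 8.45
ee_pos: [0.5023, 0.0224, 0.1036]
tool_rot: [0.575, 0.412, -0.412, -0.575]
wrist_force: [-1.7, -0.0, 7.6]
opening: -0.0
```

servo_tool(
  deltas=[0,0,0.5,0,0],
)

```text
time: 8.53
ee_pos: [0.5023, 0.0224, 0.103]
tool_rot: [0.575, 0.412, -0.412, -0.575]
wrist_force: [-2.7, 0.3, 7.2]
opening: -0.0004
```

servo_tool(
  deltas=[0,0,0.5,0,0],
)

```text
time: 8.62
ee_pos: [0.5023, 0.0224, 0.1024]
tool_rot: [0.575, 0.412, -0.412, -0.575]
wrist_force: [-0.8, -0.5, 4.7]
opening: -0.0001
```

servo_tool(
  deltas=[0,0,0.5,0,0],
)

```text
time: 8.7
ee_pos: [0.5022, 0.0224, 0.1016]
tool_rot: [0.575, 0.412, -0.412, -0.575]
wrist_force: [-0.9, -0.1, 1.5]
opening: 0.0001
```

servo_tool(
  deltas=[0,0,0.5,0,0],
)

```text
time: 8.78
ee_pos: [0.5023, 0.0224, 0.1007]
tool_rot: [0.575, 0.412, -0.412, -0.575]
wrist_force: [0.2, -0.5, -0.3]
opening: 0.0002
```

servo_tool(
  deltas=[0,0,0.5,0,0],
)

```text
time: 8.87
ee_pos: [0.5024, 0.0226, 0.0999]
tool_rot: [0.575, 0.412, -0.412, -0.575]
wrist_force: [0.1, -0.6, 0.3]
opening: -0.0004
```

servo_tool(
  deltas=[0,0,0.4,0,0],
)

```text
time: 8.95
ee_pos: [0.5024, 0.0225, 0.0996]
tool_rot: [-0.575, -0.412, 0.412, 0.575]
wrist_force: [0.1, 0.1, 4.4]
opening: 0.0001
```

servo_tool(
  deltas=[0,0,0.4,0,0],
)

```text
time: 9.03
ee_pos: [0.5024, 0.0225, 0.0995]
tool_rot: [-0.575, -0.412, 0.412, 0.575]
wrist_force: [-0.8, 0.2, 6.1]
opening: 0.0004
```

servo_tool(
  deltas=[0,0,-8,0,0,0,0,-20,0,0,0,0,-22,0,0],
)

```text
time: 9.28
ee_pos: [0.5034, 0.0225, 0.1228]
tool_rot: [0.575, 0.413, -0.411, -0.574]
wrist_force: [0.4, 0.2, -0.5]
opening: 0.0002
```

```bash
python3 st.py
```

```text
9.2833 [0.5034 0.0225 0.1228] 0.00023337696817799124 [ 0.41  0.19 -0.51]
[[0.321, 0.003, -0.9471], [0.9471, 0.0002, 0.321], [0.0012, -1.0, -0.0028]] [-0.11  0.52  0.03  1.96 -0.02  0.67  1.18]
L tool delta mm [1.093e+02 1.000e-01 2.770e+01]
M tool delta mm [ 1.9 -0.   1.1]
R tool delta mm [-1.046e+02 -1.000e-01 -2.500e+01]
B tool delta mm [-336.4   -0.  -136.8]
```

servo_tool(
  deltas=[0,-35,0,-8.5,0,0,-70,0,-17,0,0,-98,0,-24,0,0,-105.5,6,-25,0,0,-105.5,10,-25,0],
)

```text
time: 9.7
ee_pos: [0.4915, -0.089, 0.1111]
tool_rot: [0.576, 0.41, -0.411, -0.575]
wrist_force: [-0.8, 0.3, 0.4]
opening: 0.0
```

servo_tool(
  deltas=[0,0,0,0,0,0,0,1,0,0],
)

```text
time: 9.87
ee_pos: [0.4922, -0.0833, 0.11]
tool_rot: [-0.574, -0.413, 0.413, 0.575]
wrist_force: [-0.2, 0.8, 0.1]
opening: -0.0002
```

```bash
python3 look.py pics/l7.png 235 130; python3 st.py
```

```text
[ 0.49221608 -0.0833113   0.10999039] [-0.24068248  0.77941039  0.08095995]
9.9667 [ 0.4923 -0.0833  0.1101] 9.568040331420719e-05 [-0.51  0.45 -0.68]
[[0.3177, -0.0003, -0.9482], [0.9482, 0.0012, 0.3177], [0.001, -1.0, 0.0006]] [ 0.11  0.53  0.01  1.98 -0.01  0.63  1.39]
L tool delta mm [213.2   0.3  50.4]
M tool delta mm [1.058e+02 1.000e-01 2.420e+01]
R tool delta mm [-0.9 -0.  -1.5]
B tool delta mm [-233.    -0.3 -112.5]
```

View pics/l7.png

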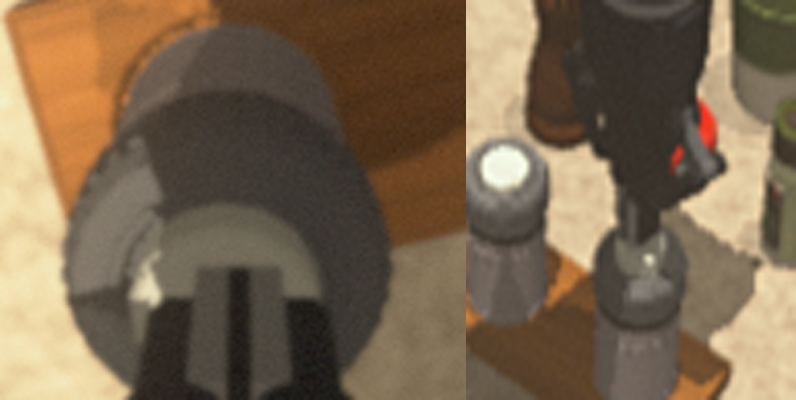

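servo_tool(
  deltas=[0,-1.5,0.5,-1,0,0,-1.5,1,-1,0],
)

```text
time: 10.13
ee_pos: [0.493, -0.0866, 0.1094]
tool_rot: [0.574, 0.413, -0.412, -0.574]
wrist_force: [-0.6, 0.2, 0.1]
opening: 0.0002
```

servo_tool(
  deltas=[0,0,0.6,0,0],
)

```text
time: 10.22
ee_pos: [0.4928, -0.0868, 0.1088]
tool_rot: [0.575, 0.412, -0.412, -0.574]
wrist_force: [1.3, 0.2, -0.1]
opening: -0.0001
```

servo_tool(
  deltas=[0,0,0.6,0,0],
)

```text
time: 10.3
ee_pos: [0.4927, -0.087, 0.1081]
tool_rot: [0.575, 0.412, -0.412, -0.575]
wrist_force: [-0.5, -0.2, 0.9]
opening: -0.0005
```

servo_tool(
  deltas=[0,0,0.6,0,0],
)

```text
time: 10.38
ee_pos: [0.4926, -0.0871, 0.1075]
tool_rot: [0.575, 0.412, -0.412, -0.575]
wrist_force: [-0.1, 0.5, -0.3]
opening: 0.0001
```

servo_tool(
  deltas=[0,0,0.6,0,0],
)

```text
time: 10.47
ee_pos: [0.4926, -0.0871, 0.1071]
tool_rot: [0.575, 0.412, -0.412, -0.575]
wrist_force: [-0.9, 0.3, 2.3]
opening: 0.0
```

servo_tool(
  deltas=[0,0.3,0.5,0,0],
)

```text
time: 10.55
ee_pos: [0.4927, -0.0871, 0.1066]
tool_rot: [0.575, 0.412, -0.412, -0.575]
wrist_force: [0.1, 0.4, 2.2]
opening: -0.0003
```

servo_tool(
  deltas=[0,0,0.5,0,0],
)

```text
time: 10.63
ee_pos: [0.4927, -0.0871, 0.1061]
tool_rot: [0.575, 0.412, -0.412, -0.575]
wrist_force: [0.2, -0.1, 3.1]
opening: -0.0001
```

servo_tool(
  deltas=[0,0,0.5,0,0],
)

```text
time: 10.72
ee_pos: [0.4926, -0.0871, 0.1056]
tool_rot: [0.575, 0.412, -0.412, -0.575]
wrist_force: [0.1, -0.4, 2.2]
opening: 0.0003
```

servo_tool(
  deltas=[0,0,0.5,0,0],
)

```text
time: 10.8
ee_pos: [0.4926, -0.0871, 0.105]
tool_rot: [0.575, 0.412, -0.412, -0.575]
wrist_force: [-0.5, -0.1, 2.7]
opening: 0.0002
```

servo_tool(
  deltas=[0,0,0.5,0,0],
)

```text
time: 10.88
ee_pos: [0.4926, -0.0871, 0.1045]
tool_rot: [0.575, 0.412, -0.412, -0.575]
wrist_force: [-1.4, -0.7, 2.6]
opening: 0.0005
```

The right one shows an even drag of about 2.5 N with no rise, so its seal is broken. I'll take it on to the stop.

servo_tool(
  deltas=[0,0,0.5,0,0,0,0,1,0,0],
)

```text
time: 11.05
ee_pos: [0.4926, -0.0871, 0.1034]
tool_rot: [0.575, 0.412, -0.412, -0.575]
wrist_force: [-0.7, 0.1, 3.0]
opening: -0.0003
```

servo_tool(
  deltas=[0,0,0.5,0,0,0,0,1,0,0],
)

```text
time: 11.22
ee_pos: [0.4926, -0.0871, 0.1024]
tool_rot: [0.575, 0.412, -0.412, -0.575]
wrist_force: [-1.0, 0.3, 2.7]
opening: 0.0001
```

servo_tool(
  deltas=[0,0,0.5,0,0],
)

```text
time: 11.3
ee_pos: [0.4926, -0.0871, 0.1019]
tool_rot: [0.575, 0.412, -0.412, -0.575]
wrist_force: [-0.1, -0.6, 3.4]
opening: -0.0001
```

servo_tool(
  deltas=[0,0,0.5,0,0],
)

```text
time: 11.38
ee_pos: [0.4926, -0.0871, 0.1014]
tool_rot: [0.575, 0.412, -0.412, -0.575]
wrist_force: [-1.0, -0.4, 2.7]
opening: 0.0
```

servo_tool(
  deltas=[0,0,0.5,0,0],
)

```text
time: 11.47
ee_pos: [0.4926, -0.087, 0.1009]
tool_rot: [0.575, 0.412, -0.412, -0.575]
wrist_force: [-1.1, -0.8, 3.6]
opening: -0.0
```

servo_tool(
  deltas=[0,0,0.4,0,0],
)

```text
time: 11.55
ee_pos: [0.4927, -0.0871, 0.1008]
tool_rot: [0.575, 0.412, -0.412, -0.575]
wrist_force: [-2.1, -0.3, 8.4]
opening: 0.0001
```

servo_tool(
  deltas=[0,0,0.4,0,0],
)

```text
time: 11.63
ee_pos: [0.4928, -0.0871, 0.1008]
tool_rot: [0.575, 0.412, -0.412, -0.575]
wrist_force: [-2.3, -0.7, 11.5]
opening: -0.0002
```

servo_tool(
  deltas=[0,0,0.4,0,0],
)

```text
time: 11.72
ee_pos: [0.4928, -0.0871, 0.1008]
tool_rot: [0.575, 0.412, -0.412, -0.575]
wrist_force: [-3.2, -0.2, 14.3]
opening: 0.0004
```

servo_tool(
  deltas=[0,0,0.4,0,0],
)

```text
time: 11.8
ee_pos: [0.4929, -0.0871, 0.1007]
tool_rot: [0.575, 0.412, -0.412, -0.574]
wrist_force: [-3.7, -0.0, 16.4]
opening: -0.0004
```

servo_tool(
  deltas=[0,0,-8,0,0,0,0,-24,0,0,75,0,-32,0,0,75,0,-36,0,0,75,0,-36,0,0],
)

```text
time: 12.22
ee_pos: [0.4933, -0.0869, 0.136]
tool_rot: [0.575, 0.413, -0.411, -0.574]
wrist_force: [0.0, -0.2, 0.4]
opening: 0.0356
```

servo_tool(
  deltas=[75,0,0,0,0,75,0,0,0,0,75,0,0,0,0],
)

```text
time: 12.47
ee_pos: [0.4922, -0.0868, 0.1346]
tool_rot: [-0.574, -0.412, 0.412, 0.575]
wrist_force: [-0.6, 0.6, 0.3]
opening: 0.0725
```

```bash
python3 - <<'E'
from h import *
from cell import ctrl
w=ctrl.camera("wrist");np.savez("pics/w8.npz",**w)
cv2.imwrite("pics/w8.png",w["color"])
c=ctrl.camera("side");np.savez("pics/s8.npz",**c);cv2.imwrite("pics/s8.png",cv2.resize(c["color"][100:240,190:340],None,fx=4,fy=4))
E
python3 st.py
```

```text
12.5667 [ 0.4923 -0.0869  0.1348] 0.07515224299211419 [ 0.59 -0.21 -0.06]
[[0.3209, -0.0011, -0.9471], [0.9471, 0.0001, 0.3209], [-0.0003, -1.0, 0.0011]] [ 0.12  0.49  0.02  1.95 -0.01  0.7   1.39]
L tool delta mm [216.5   0.   52.3]
M tool delta mm [109.1   0.   25.7]
R tool delta mm [ 2.5 -0.  -0.4]
B tool delta mm [-2.292e+02 -1.000e-01 -1.122e+02]
```

View pics/w8.png

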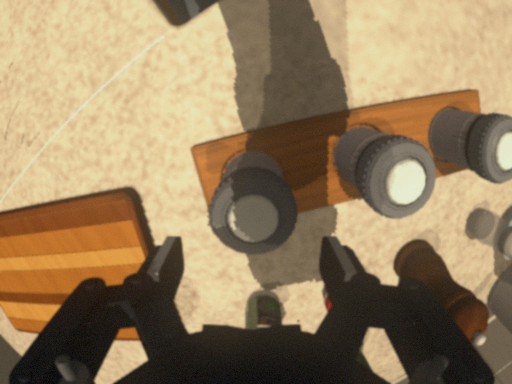

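View pics/s8.png

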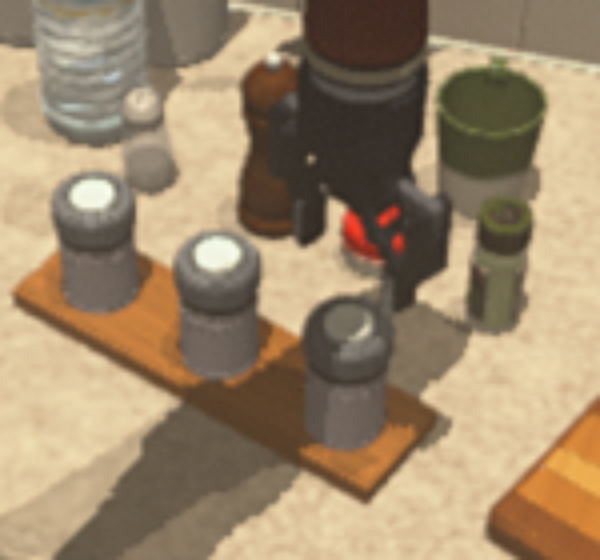

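Run:
```python
from h import *
w=load("w8");z=w["z_map"];he=w["hand_eye"]
v,u=np.mgrid[:384,:512];d=np.dstack([u-w["cx"],v-w["cy"]]).astype(float);r=np.hypot(d[...,0],d[...,1])+1e-9;th=r/w["fx"]
k=np.dstack([d[...,0]/r*np.tan(th),d[...,1]/r*np.tan(th),np.ones_like(r)])*z[...,None]
T=k@he[:3,:3].T+he[:3,3]
for (uu,vv) in ((170,240),(178,242),(175,255),(165,270),(327,240),(332,250),(340,262),(350,275),(253,218),(253,240),(253,185)): print(uu,vv,z[vv,uu].round(3),T[vv,uu].round(4))
m=(z>0.05)&(z<.16)&(v<300)&(v>225)
for a,b in((150,190),(315,350)):
    mm=m&(u>a)&(u<b);print(T[mm][:,1].max(),np.percentile(T[mm][:,2],[2,50,98]),np.percentile(T[mm][:,0],[2,98]))
```

```text
170 240 0.141 [-0.0396 -0.03    0.0109]
178 242 0.142 [-0.0357 -0.0298  0.0098]
175 255 0.135 [-0.0356 -0.0379  0.0071]
165 270 0.118 [-0.0357 -0.0551  0.0097]
327 240 0.141 [ 0.0375 -0.0301  0.0111]
332 250 0.132 [ 0.0376 -0.0401  0.011 ]
340 262 0.12 [ 0.0382 -0.0519  0.0117]
350 275 0.113 [ 0.0405 -0.06    0.0102]
253 218 0.192 [0.0015 0.0204 0.0014]
253 240 0.196 [ 0.0016  0.0194 -0.0142]
253 185 0.188 [0.0015 0.0232 0.0229]
-0.022160213820217683 [-0.00903106  0.00829051  0.01313632] [-0.04663106 -0.03208939]
-0.022033650820322714 [-0.00910901  0.00797388  0.01315982] [0.03254014 0.04648728]
```

servo_tool(
  deltas=[75,1,12,0.5,0,75,1,25,0.5,0,75,1,37,0.5,0,75,1,48,0.5,0,75,1,48,0.5,0],
)

```text
time: 12.98
ee_pos: [0.4908, -0.0856, 0.0853]
tool_rot: [-0.574, -0.411, 0.413, 0.576]
wrist_force: [-0.4, -0.4, -0.3]
opening: 0.0749
```

servo_tool(
  deltas=[75,0,10,0,0,75,0,20,0,0,75,0,30,0,0,75,0,31,0,0],
)

```text
time: 13.32
ee_pos: [0.4913, -0.0857, 0.0545]
tool_rot: [-0.574, -0.411, 0.413, 0.575]
wrist_force: [0.2, 0.3, -0.6]
opening: 0.0748
```

Run:
```python
from h import *
from cell import ctrl
s=ctrl.get_state();print(s["ee_pos"],s["wrist_force"])
w=ctrl.camera("wrist");c=ctrl.camera("side")
cv2.imwrite("pics/g9.png",np.hstack([cv2.resize(w["color"][120:320,140:360],(440,400)),cv2.resize(c["color"][130:230,230:320],(360,400))]))
```

```text
[ 0.4913209  -0.08565521  0.05454775] [ 0.21982408  0.34223434 -0.59246159]
```

View pics/g9.png

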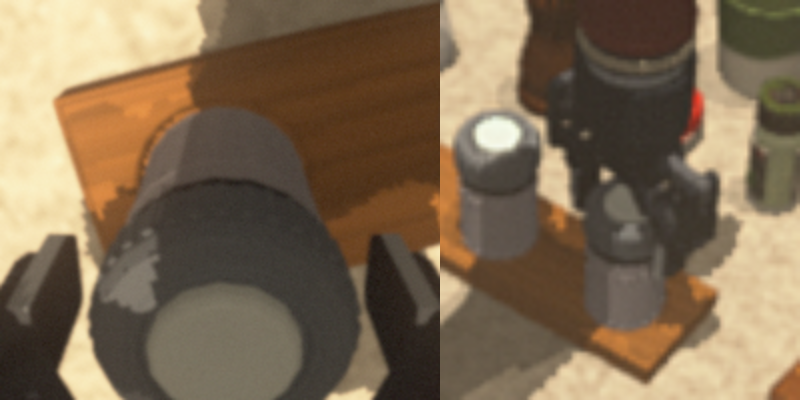

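servo_tool(
  deltas=[50,0,0,0,0,50,0,0,0,0,50,0,0,0,0,50,0,0,0,0,50,0,0,0,0],
  grip_force=40,
)

```text
time: 13.83
ee_pos: [0.4931, -0.086, 0.0568]
tool_rot: [0.575, 0.412, -0.412, -0.574]
wrist_force: [0.4, -0.2, 2.6]
opening: 0.0587
```

servo_tool(
  deltas=[50,0,0,0,0,50,0,0,0,0],
)

```text
time: 14.0
ee_pos: [0.4931, -0.086, 0.0568]
tool_rot: [0.575, 0.412, -0.412, -0.574]
wrist_force: [0.7, 0.2, 3.2]
opening: 0.0585
```

servo_tool(
  deltas=[50,0,-4,0,0,50,0,-8,0,0,50,0,-16,0,0,50,0,-26,0,0,50,0,-36,0,0],
)

```text
time: 14.42
ee_pos: [0.4921, -0.0858, 0.093]
tool_rot: [-0.574, -0.412, 0.412, 0.575]
wrist_force: [0.9, 0.9, -3.1]
opening: 0.0583
```

servo_tool(
  deltas=[50,0,-15,0,0,50,0,-24,0,0,50,0,-28,0,0],
)

```text
time: 14.67
ee_pos: [0.4936, -0.086, 0.1224]
tool_rot: [0.576, 0.413, -0.411, -0.574]
wrist_force: [0.3, -0.5, -2.5]
opening: 0.0586
```

```bash
python3 - <<'E'
from h import *
from cell import ctrl
w=ctrl.camera("wrist");c=ctrl.camera("side")
cv2.imwrite("pics/g10.png",np.hstack([cv2.resize(w["color"][120:320,140:360],(440,400)),cv2.resize(c["color"][110:230,220:328],(360,400))]))
E
python3 st.py
```

```text
14.7667 [ 0.4931 -0.0859  0.1213] 0.05862921632865344 [ 0.09 -0.1  -3.55]
[[0.321, 0.0021, -0.9471], [0.9471, -0.0003, 0.321], [0.0004, -1.0, -0.0021]] [ 0.12  0.51  0.02  1.97 -0.01  0.66  1.39]
L tool delta mm [215.3  -0.   52.6]
M tool delta mm [108.   -0.   26.1]
R tool delta mm [1.4 0.  0. ]
B tool delta mm [-2.304e+02  2.000e-01 -1.118e+02]
```

View pics/g10.png

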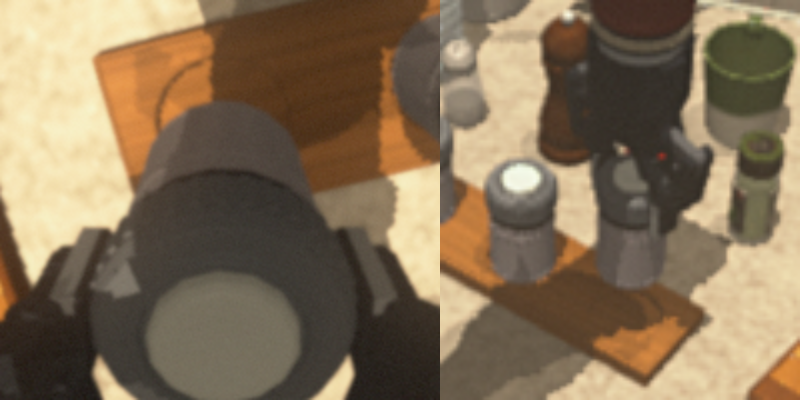

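servo_tool(
  deltas=[50,-28,0,-13.5,0,50,-60,0,-29,0,50,-93,0,-45,0,50,-126,0,-61,0,50,-159,0,-77,0],
)

```text
time: 15.18
ee_pos: [0.5137, -0.2625, 0.1194]
tool_rot: [-0.574, -0.412, 0.412, 0.575]
wrist_force: [1.1, 0.4, -2.7]
opening: 0.0585
```

servo_tool(
  deltas=[50,-32,0,-15.5,0,50,-58,0,-28.5,0,50,-71,0,-34.5,0,50,-71,0,-34.5,0],
)

```text
time: 15.52
ee_pos: [0.5221, -0.3458, 0.119]
tool_rot: [0.577, 0.408, -0.411, -0.575]
wrist_force: [0.4, -0.7, -3.3]
opening: 0.0585
```

```bash
python3 - <<'E'
from h import *
from cell import ctrl
w=ctrl.camera("wrist");c=ctrl.camera("side")
cv2.imwrite("pics/g11.png",np.hstack([cv2.resize(w["color"],(400,300)),cv2.resize(c["color"][130:310,300:470],(400,300))]))
E
python3 st.py
```

```text
15.6167 [ 0.5232 -0.3393  0.1189] 0.05891009499240156 [ 0.12  0.58 -3.29]
[[0.3225, -0.0026, -0.9466], [0.9466, 0.002, 0.3225], [0.001, -1.0, 0.0031]] [ 0.54  0.68  0.    1.62 -0.    0.85  1.78]
L tool delta mm [445.4   1.  163.2]
M tool delta mm [338.1   0.8 136.5]
R tool delta mm [231.6   0.6 110.2]
B tool delta mm [-0. -0. -2.]
```

View pics/g11.png

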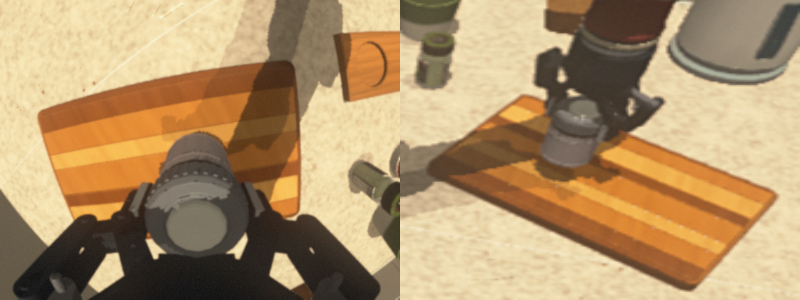

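servo_tool(
  deltas=[50,0,8,0,0,50,0,20,0,0,50,0,32,0,0,50,0,40,0,0,50,0,44,0,0],
)

```text
time: 16.03
ee_pos: [0.523, -0.3379, 0.0738]
tool_rot: [-0.573, -0.412, 0.413, 0.576]
wrist_force: [-0.5, -0.3, -3.4]
opening: 0.0586
```

servo_tool(
  deltas=[50,0,0,0,0,50,0,1,0,0],
)

```text
time: 16.2
ee_pos: [0.5244, -0.3394, 0.0751]
tool_rot: [0.575, 0.412, -0.412, -0.575]
wrist_force: [-0.1, -0.7, -3.1]
opening: 0.0583
```

servo_tool(
  deltas=[50,0,1,0,0],
)

```text
time: 16.28
ee_pos: [0.5248, -0.3398, 0.0747]
tool_rot: [0.575, 0.412, -0.412, -0.574]
wrist_force: [0.9, -0.9, -3.1]
opening: 0.0586
```

servo_tool(
  deltas=[50,0,1,0,0],
)

```text
time: 16.37
ee_pos: [0.5247, -0.3398, 0.0739]
tool_rot: [0.575, 0.412, -0.412, -0.574]
wrist_force: [-0.0, 0.3, -3.3]
opening: 0.059
```

servo_tool(
  deltas=[50,0,1,0,0],
)

```text
time: 16.45
ee_pos: [0.5246, -0.3397, 0.0728]
tool_rot: [0.575, 0.412, -0.412, -0.574]
wrist_force: [0.7, 0.3, -3.5]
opening: 0.0588
```

servo_tool(
  deltas=[50,0,1,0,0,50,0,2,0,0],
)

```text
time: 16.62
ee_pos: [0.5244, -0.3396, 0.0705]
tool_rot: [0.575, 0.412, -0.412, -0.575]
wrist_force: [-1.1, 0.3, -2.4]
opening: 0.0587
```

servo_tool(
  deltas=[50,0,1,0,0],
)

```text
time: 16.7
ee_pos: [0.5243, -0.3396, 0.0694]
tool_rot: [0.575, 0.412, -0.412, -0.575]
wrist_force: [-0.1, -0.0, -3.6]
opening: 0.0588
```

servo_tool(
  deltas=[50,0,0.7,0,0],
)

```text
time: 16.78
ee_pos: [0.5243, -0.3395, 0.0686]
tool_rot: [0.575, 0.412, -0.412, -0.575]
wrist_force: [1.0, 0.9, -3.7]
opening: 0.0582
```

servo_tool(
  deltas=[50,0,0.7,0,0],
)

```text
time: 16.87
ee_pos: [0.5243, -0.3395, 0.0684]
tool_rot: [0.575, 0.412, -0.412, -0.575]
wrist_force: [-3.1, 0.6, 3.3]
opening: 0.0592
```

servo_tool(
  deltas=[75,0,0,0,0,75,0,0,0,0,75,0,0,0,0,75,0,0,0,0],
)

```text
time: 17.2
ee_pos: [0.5247, -0.3397, 0.0683]
tool_rot: [0.575, 0.412, -0.412, -0.574]
wrist_force: [-0.1, 0.4, 0.8]
opening: 0.0747
```

servo_tool(
  deltas=[75,0,0,0,0],
)

```text
time: 17.28
ee_pos: [0.5245, -0.3396, 0.0682]
tool_rot: [0.575, 0.412, -0.412, -0.574]
wrist_force: [0.0, -0.0, 0.1]
opening: 0.0747
```

```bash
python3 - <<'E'
from h import *
from cell import ctrl
w=ctrl.camera("wrist");c=ctrl.camera("side")
cv2.imwrite("pics/g12.png",np.hstack([cv2.resize(w["color"],(400,300)),cv2.resize(c["color"][130:310,300:470],(400,300))]))
E
python3 st.py
```

```text
17.3833 [ 0.5244 -0.3395  0.068 ] 0.07497395523277893 [ 0.46 -0.47 -0.69]
[[0.321, 0.0002, -0.9471], [0.9471, -0.0002, 0.321], [-0.0001, -1.0, -0.0002]] [ 0.54  0.74  0.    1.65 -0.    0.75  1.78]
L tool delta mm [ 4.455e+02 -1.000e-01  1.637e+02]
M tool delta mm [ 3.381e+02 -1.000e-01  1.371e+02]
R tool delta mm [ 2.315e+02 -1.000e-01  1.111e+02]
B tool delta mm [-0.2  0.  -0.8]
```

View pics/g12.png

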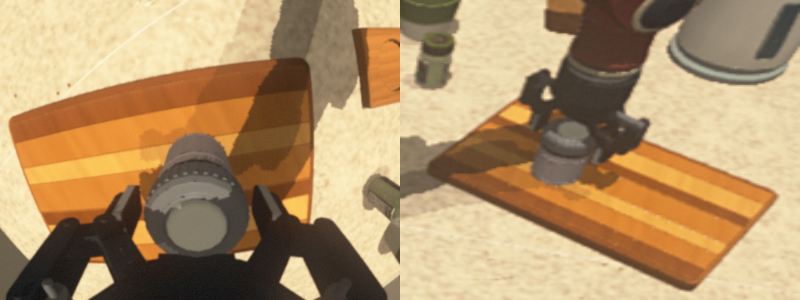

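Released, and the caddy is standing upright. I'll raise straight up, then swing away to the front and look.

servo_tool(
  deltas=[75,0,-10,0,0,75,0,-30,0,0,75,0,-55,0,0,75,0,-80,0,0,75,0,-105,0,0],
)

```text
time: 17.8
ee_pos: [0.5242, -0.3395, 0.1748]
tool_rot: [0.575, 0.412, -0.412, -0.575]
wrist_force: [0.6, -0.1, -0.5]
opening: 0.075
```

servo_tool(
  deltas=[75,0,-25,0,0,75,0,-40,15,0,75,0,-45,45,0,75,0,-45,75,0,75,0,-45,90,0],
)

```text
time: 18.22
ee_pos: [0.4359, -0.31, 0.2194]
tool_rot: [-0.575, -0.411, 0.412, 0.575]
wrist_force: [0.4, -0.2, -0.9]
opening: 0.0753
```

servo_tool(
  deltas=[75,0,0,0,0,75,0,0,0,0],
)

```text
time: 18.38
ee_pos: [0.439, -0.3108, 0.2191]
tool_rot: [0.575, 0.412, -0.412, -0.574]
wrist_force: [-0.0, 0.5, 0.8]
opening: 0.075
```

```bash
python3 - <<'E'
from h import *
from cell import ctrl
for n in("side","top"):
    c=ctrl.camera(n);np.savez(f"pics/{n}13.npz",**c);cv2.imwrite(f"pics/{n}13.png",c["color"])
E
python3 st.py
```

```text
18.4833 [ 0.4403 -0.3108  0.2185] 0.07517317633037852 [ 0.11  0.05 -0.07]
[[0.3204, 0.0019, -0.9473], [0.9473, -0.0008, 0.3204], [-0.0002, -1.0, -0.0021]] [ 0.57  0.44  0.    1.75 -0.    0.95  1.82]
L tool delta mm [ 4.453e+02 -2.000e-01  7.460e+01]
M tool delta mm [ 3.379e+02 -2.000e-01  4.810e+01]
R tool delta mm [ 2.313e+02 -1.000e-01  2.210e+01]
B tool delta mm [ -0.5   0.2 -89.5]
```

View pics/side13.png

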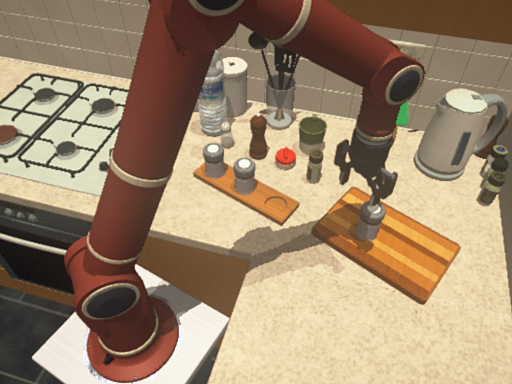

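View pics/top13.png

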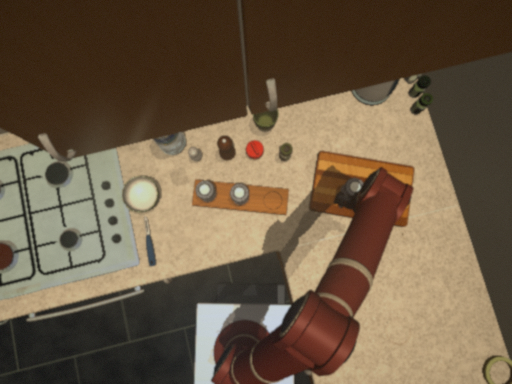

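```bash
python3 - <<'E'
from h import *
for n in("side0","side13","top0","top13"):
    c=load(n);P=cloud(c);hsv=cv2.cvtColor(c["color"],cv2.COLOR_BGR2HSV)
    w=((hsv[...,1]<60)&(hsv[...,2]>175)).astype(np.uint8)
    x0,y0,x1,y1=(185,130,305,225) if "side" in n else (180,165,300,225)
    mm=np.zeros_like(w);mm[y0:y1,x0:x1]=w[y0:y1,x0:x1]
    N,l,st,ce=cv2.connectedComponentsWithStats(mm)
    for i in range(1,N):
        if st[i,4]>15: print(n,ce[i].round(1),np.nanmedian(P[l==i],0).round(4))
E
python3 -c "
from cell import ctrl
print(ctrl.hand_in())"
```

```text
side0 [212.2 145.8] [0.512  0.1337 0.1179]
side0 [243.9 161.2] [0.5032 0.0226 0.1203]
side0 [276.9 178.1] [ 0.4924 -0.0858  0.1217]
side13 [212.5 130.5] [0.6506 0.2392 0.0262]
side13 [226.5 135.1] [0.6311 0.1674 0.0538]
side13 [212.6 148.4] [0.5092 0.1324 0.11  ]
side13 [243.8 163.2] [0.5016 0.0226 0.1136]
top0 [203.5 188.5] [0.5138 0.1353 0.1165]
top0 [238.7 191.7] [0.5032 0.0241 0.1174]
top0 [273.5 195.4] [ 0.494  -0.0858  0.119 ]
top13 [204.1 189. ] [0.5124 0.1351 0.1082]
top13 [238.9 192.1] [0.5037 0.0241 0.1113]
the job is handed in; nothing more can be done
None
```

All three lids are pressed. Two sealed with a snap and are still in the tray. The right one had a broken seal and now stands on the chopping board. I handed the job in at about 18.5 s.

| Caddy | How the button felt | Travel to stop | Now |
|---|---|---|---|
| Left | Rose to 9.8 N, fell to nothing, snapped | about 7.5 mm | In the tray |
| Middle | Rose to 8.9 N, fell to nothing, snapped | about 6 mm | In the tray |
| Right | Even drag of 2–3.6 N, then the stop; no snap | about 6.5 mm | Upright on the board |

- **Buttons stayed down:** in the last pictures the left and middle buttons stand 6–8 mm lower than at the start. I checked the right one only up to letting go of the caddy on the board.
- **Nothing else disturbed:** in the last pictures the other objects look unmoved by eye. The gripper was open and touching nothing.
- **Pushed harder than meant:** at the right lid's stop the force reached 16.4 N, because I sent several small steps at once. That is under the 18 N limit but closer than I wanted.
- **Fingertips not where stated:** both cameras and the first contact put the shut fingertips about 14 mm behind the reported tool point, not 19 mm ahead of it. I went by contact and the pictures, and gripped the lid with the reported tool point at 0.055–0.057 m instead of 0.092 m.

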